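Lock the bread slicer's adjusting screw with its jam nut

ROBOT

A 6-joint arm with a two-finger parallel gripper is mounted at the origin on the work surface. World frame = base frame: x ahead of the robot, y to its left, z up, the work surface at z = 0. Lengths are in m, angles in rad, forces in N, time in s.
With the tool pointing down it reaches from about 0.325 to 0.775 m from the base axis. Payload 5.5 kg.
Tool frame: the origin (TCP) lies between the finger pads; the fingertips stand 8 mm ahead of it and the grasp point (between the pads) lies 11 mm behind it (tcp_to_tips is the distance from the TCP to the fingertips, in m); z points along the fingers, y is the line along which they close (so a half turn about z gives the same grasp; the last joint's range is limited). The gripper opens to 88 mm and grips with 3 to 60 N. Pads are 20 mm wide; open, the fingers measure 115 mm over their backs; the gripper's body (75 mm by 178 mm) begins 61 mm behind the grasp point.
Start: joints at [-1.217, 0.091, 1.231, -0, 1.82, -0.057], TCP at [0.24, -0.55, 0.231] pointing down, gripper open.
Joint ranges: [-2.87, 2.87], [-0.86, 2.18], [0.17, 2.46], [-1.51, 4.65], [0.06, 2.69], [-2.65, 2.65]. Speed limits (rad/s): [2.57, 2.57, 3.01, 3.14, 3.14, 3.14].

INTERFACE

Orientations are given as a unit quaternion [w, x, y, z].
In Python, from bench import * gives the robot as it stands. Calls block until the motion is done:
- move_to(position, orientation): joint-space move of the TCP to a pose.
- move_l(position, speed=0.15, orientation=None): straight line of the TCP; orientation=None keeps the orientation; speed is the mean speed in m/s.
- movej(angles): joint-space move.
- gripper_open() and close(): open the fingers fully, or close them until they stop; the grip force is fixed at half the most.
- hold(seconds).
- inverse_kinematics(position, orientation): joint angles nearest the present ones, or None.
- state(): the state.
- get_image(name): name is "scene" or "top" or "wrist"; returns a dict with "frame" (480x640x3 uint8, blue, green, red), "depth" (480x640 float32, m along the optical axis (not along the pixel's ray), 0 where there is no reading), "camera_matrix" (3x3 intrinsics, pixels), "view" (4x4, takes a point from world to camera coordinates). Camera axes: x right, y up, looking along -z (the intrinsics and any distortion apply to the point x, -y, -z); pixel columns grow to the right and rows downward; lengths in m; the calibration is good to about 2 mm. A picture is of the moment at which its call begins.
A pose or a line that the arm cannot do raises IKError and nothing moves.
- job_done(): hands the job in; it is judged then, once.
The state is a dict: "time": time; "joint_pos": joint angles; "dq": joint speeds; "joint_torque": joint torques, N m; "ee_pos": TCP position; "ee_rot": TCP orientation; "ft_force": force on the tool from outside, world axes, zero at the start; "moment": the same for the moment, N m; "finger_gap": finger opening in m; "finger_force": force on a finger pad.
Only numpy, scipy, OpenCV 4.12 (cv2) and the standard library are available. Lean on these libraries where they do the work, as an engineer would, in place of code of your own. Each camera call takes 0.05 s, during which the arm holds its last target. There are 200 camera calls.

TASK

The slice thickness has just been set on the canteen's bread slicer: lock that setting. Slide the holding fork fully home onto the square head of the upright adjusting screw so that the screw cannot turn, then turn the jam nut below it clockwise (seen from above) by its lever until it bites, and tighten it gently to a force of about 6 newtons at the lever's knob, never more than 8. Leave the fork on, the nut tight and the screw's setting as it was, and do not push the glass, spoon, plate or salt shaker beside it.

Things in the scene. Friction and masses are not known exactly. Their poses are not given: they have to be found in the camera images.
- bread_slicer: Bread slicer fixed to the table, a steel base 12 mm thick with a white stop block under the nut, a white plinth behind it (guide of the fork, sides up to 101 mm high) and a wooden bed behind that. Origin: on the table under the axis of the adjusting screw. z up; x points from the screw along the fork's guide to the bread bed, so the fork slides home towards -x; y to the left of x.
- stop_block: White block 64 x 64 x 36 mm under the jam nut, part of the slicer, fixed; the nut is tightened against it (pressing with about 30 N when 6 N act at the lever's knob). Origin: centre of its underside, on the screw's axis, 12 mm above the table.
- screw_top (a point): Centre of the top of the adjusting screw, on its axis, 106 mm above the table. The head is a steel square of 24 mm, 84 to 106 mm above the table; the shank below is 16 mm thick.
- screw (a joint): Turning of the adjusting screw, rad, clockwise from above positive, 0 with the head's flats parallel to the slicer's x; starts within 0.04 of 0. It turns easily (0.12 N m) and does not rise; the tighter thread of the nut drags it round with the nut unless the fork holds it. Held, it still has about 0.12 rad of play. Its setting is lost beyond 0.22 rad either way.
- jam_nut: Steel hexagon nut, 34 mm across flats, below the screw's head, with one lever. Origin on the screw's axis, 52 mm above the table. x along the lever (bar 10 mm wide, top 69 mm above the table), z up. Runs down with 1 to 3 N at the knob, bites at an unseen angle that differs every time by up to 1.2 rad, then the load grows 20 to 50 N per rad. Let go, it may give back up to 0.1 rad but stays tight.
- lever_knob_top (a point): Centre of the top of the round upright black knob at the lever's end, 16 mm in diameter, 80 mm from the screw's axis; it spans 70 to 108 mm above the table and spins freely about its own axis. Moves on a circle about the screw's axis: starts at 225 to 250 degrees in the slicer's frame (counterclockwise from its x), goes clockwise, up to 2.3 rad, past the side away from the plinth.
- holding_fork (a joint): Travel of the holding fork, m: 0 drawn fully back, 0.032 fully home against its stop. Starts at 0 to 0.008. It slides stiffly (3 N) and stays where it is left. Home means above 0.029.
- fork_knob_top (a point): Centre of the top of the round upright black knob on the fork, 16 mm in diameter, spanning 101 to 132 mm above the table (a flange 24 mm wide at its foot). The fork is a steel plate 12 mm thick, 86 to 98 mm above the table, with a 26.5 mm slot for the screw's head; the knob lies 85 mm from the screw's axis along the slicer's x when home, 117 mm when drawn back.
- tumbler: Drinking glass, bystander, 70 mm wide, 100 mm high, beside the slicer. Origin: centre of its underside.
- spoon: Steel spoon lying beside the slicer, bystander, 180 mm long, 25 mm high at most.
- plate: White plate, bystander, 170 mm wide, 20 mm high, between robot and slicer. Origin: centre of its underside.
- salt_shaker: White salt shaker, bystander, 42 mm wide, 80 mm high, beside the slicer on the glass's side. Origin: centre of its underside.

How it is judged:
On the way:
1. the holding fork is fully home on the screw's head (value of joint holding_fork above 0.029 m), for 0.2 s.
At the end, for the whole second after the job is handed in: the fork is within 3 mm of home, the jam nut at rest and still pressing on the stop block with more than 6 N, and the screw within 0.22 rad of its zero (value of joint holding_fork above 0.029 m and contact force between jam_nut and stop_block above 6 N and value of joint screw between -0.22 and 0.22 rad and angular speed of jam_nut below 0.05 rad/s); the robot touches nothing.
It fails at once if the jam nut is overtightened: it presses on the stop block with more than 60 N (which takes more than 8 N at the knob) (contact force between jam_nut and stop_block above 60 N).
It fails at once if the screw is turned out of its setting by more than 0.22 rad (value of joint screw above 0.22 rad or value of joint screw below -0.22 rad).
It fails at once if the glass, the spoon, the plate or the salt shaker is pushed more than 25 mm (distance of any of tumbler, spoon, plate, salt_shaker from where it was at the start of the episode above 0.025 m).
It also fails if it takes over 58 s, if anything falls off the work surface, if the arm or the gripper's body presses on something with over 40 N, if the wrist force passes 120 N, or if a joint passes its speed limit or range.

## Working session

There is one attempt and no reset: what is moved stays moved. The work goes in short steps, each a Python script; the robot and the scene stay as the last script left them, time stands still between calls to the robot, and variables do not carry over. Pictures are saved under pics/ and viewed, at most 10 in all, crops included, and the job is handed in when it is done.

```bash
mkdir -p pics; ls
python3 - <<'E'
from bench import *
import cv2,numpy as np
s=state();print(s['time'],s['ee_pos'],s['ee_rot'],s['ft_force'],s['finger_gap'])
for n in('scene','top'):
    i=get_image(n);cv2.imwrite(f'pics/{n}0.png',i['frame']);np.savez(f'pics/{n}0.npz',**i)
    print(n,i['camera_matrix'].round(1).tolist(),i['view'].round(3).tolist(),[k for k in i])
E
```

```text
pics
0.0 [ 0.23949926 -0.54982879  0.2295272 ] [-9.37778914e-04  9.78979852e-01  2.03954774e-01 -1.44569112e-04] [-0.54209994  0.0728714   0.50458716] 0.08812639789569138
scene [[556.6, 0.0, 309.7], [0.0, 556.6, 240.9], [0.0, 0.0, 1.0]] [[0.835, 0.551, 0.016, -0.463], [-0.325, 0.469, 0.821, 0.075], [0.444, -0.69, 0.571, -1.335], [0.0, 0.0, 0.0, 1.0]] ['frame', 'depth', 'camera_matrix', 'view']
top [[440.5, 0.0, 322.5], [0.0, 440.5, 237.1], [0.0, 0.0, 1.0]] [[0.0, -1.0, 0.018, 0.041], [0.986, 0.003, 0.165, -0.543], [-0.165, 0.018, 0.986, -0.825], [0.0, 0.0, 0.0, 1.0]] ['frame', 'depth', 'camera_matrix', 'view']
```

View pics/scene0.png

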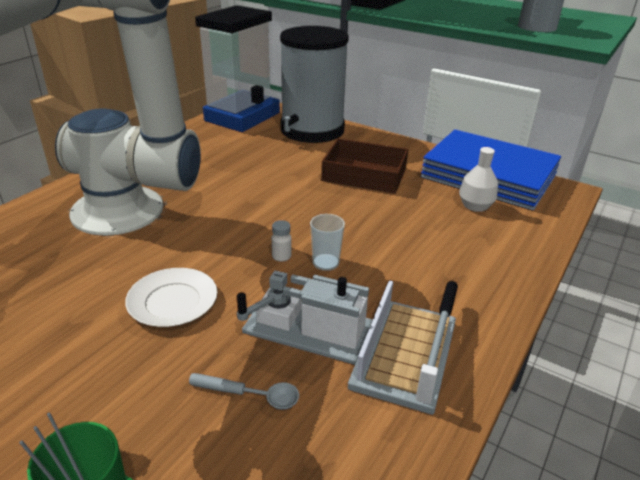

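View pics/top0.png

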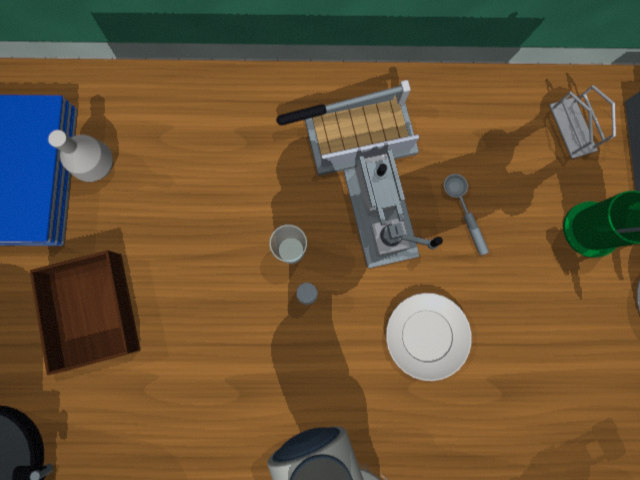

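```bash
cat > h.py <<'E'
from bench import *
import cv2,numpy as np
def ray(i,u,v):
    V=i['view'];R=V[:3,:3];c=-R.T@V[:3,3];K=i['camera_matrix']
    d=R.T@np.array([(u-K[0,2])/K[0,0],-(v-K[1,2])/K[1,1],-1.]);return c,d
def onplane(i,u,v,z):
    c,d=ray(i,u,v);return c+d*(z-c[2])/d[2]
def tri(a,b):
    (c1,d1),(c2,d2)=a,b
    t=np.linalg.lstsq(np.c_[d1,-d2],c2-c1,rcond=None)[0]
    p,q=c1+d1*t[0],c2+d2*t[1];return (p+q)/2,np.linalg.norm(p-q)
def blob(i,u,v,r=20,th=45):
    """dark blob nearest (u,v): pixel coords N x 2 (col,row)"""
    m=np.zeros(i['frame'].shape[:2],np.uint8);u,v=int(u),int(v)
    y0,x0=max(v-r,0),max(u-r,0)
    m[y0:v+r,x0:u+r]=(i['frame'].max(2)[y0:v+r,x0:u+r]<th)
    n,l,st,ce=cv2.connectedComponentsWithStats(m)
    k=1+np.argmin([np.hypot(*(c-[u,v]))-0.3*np.sqrt(s[4])for c,s in zip(ce[1:],st[1:])])
    return np.argwhere(l==k)[:,::-1],st[k]
def down(yaw):
    """tool down, tool y (closing line) at world angle yaw"""
    from scipy.spatial.transform import Rotation as R
    y=np.array([np.cos(yaw),np.sin(yaw),0]);z=np.array([0,0,-1.]);x=np.cross(y,z)
    q=R.from_matrix(np.c_[x,y,z]).as_quat();return q[[3,0,1,2]]
E
python3 - <<'E'
from h import *
S=dict(np.load('pics/scene0.npz'));T=dict(np.load('pics/top0.npz'))
for nm,a,b in(('lever',(242,298),(436,241)),('fork',(342,283),(381,169))):
    pa,sa=blob(S,*a,14);pb,sb=blob(T,*b,14)
    print(nm,sa,sb)
    # scene: top end = rows min ; 
    top=pa[pa[:,1]<=pa[:,1].min()+4].mean(0)
    p,e=tri(ray(S,*pa.mean(0)),ray(T,*pb.mean(0)));print(' centroid tri',p.round(4),e.round(4))
    p,e=tri(ray(S,*top),ray(T,*pb.mean(0)));print(' top tri',p.round(4),e.round(4), onplane(T,*pb.mean(0),.1 if nm=='lever' else .125).round(4))
print(onplane(S,279,276,.106),onplane(T,391,229,.106))
for n,u,v in(('glass',289,244),('salt',307,293),('plate',428,337),('spoon',456,187)):print(n,onplane(T,u,v,.08 if n in('glass','salt') else .01).round(3))
print(state()['ee_rot'])
i=get_image('wrist');V=i['view'];print('cam',-V[:3,:3].T@V[:3,3],V[:3,:3].round(3),state()['ee_pos'])
E
```

```text
lever [238 293   9  19 139] [430 237  12  10  79]
 centroid tri [ 0.5275 -0.1697  0.0886] 0.0002
 top tri [ 0.5253 -0.1664  0.1012] 0.0008 [ 0.5257 -0.1665  0.1   ]
fork [338 277   8  19 128] [377 164   9  12  75]
 centroid tri [ 0.6587 -0.0656  0.1151] 0.0002
 top tri [ 0.656  -0.0633  0.1261] 0.0024 [ 0.6554 -0.0641  0.125 ]
[ 0.5501828  -0.09373814  0.106     ] [ 0.54805763 -0.08294619  0.106     ]
glass [0.523 0.106 0.08 ]
salt [0.432 0.072 0.08 ]
plate [ 0.348 -0.168  0.01 ]
spoon [ 0.656 -0.239  0.01 ]
[-8.65790979e-04  9.78985367e-01  2.03928617e-01 -1.44232639e-04]
cam [ 0.31013401 -0.52020717  0.3825786 ] [[ 0.399 -0.917 -0.003]
 [ 0.881  0.384 -0.276]
 [ 0.254  0.107  0.961]] [ 0.23952487 -0.54988273  0.22980565]
```

Run:
```python
from h import *
o=down(np.radians(100))
for k,p in enumerate([(.62,-.09,.25),(.57,-.09,.25)]):
    move_to(p,o);i=get_image('wrist');np.savez(f'pics/w{k}.npz',**i);cv2.imwrite(f'pics/w{k}.png',i['frame'])
    print(state()['ee_pos'].round(4) if hasattr(state()['ee_pos'],'round') else state()['ee_pos'],state()['joint_pos'])
    for n,P in(('lever',(.5265,-.168,.107)),('fork',(.657,-.0645,.13)),('screw',(.548,-.088,.106))):
        c=i['view']@np.r_[P,1];K=i['camera_matrix'];print(n,K[0,0]*c[0]/-c[2]+K[0,2],K[1,1]*-c[1]/-c[2]+K[1,2])
print(state()['time'])
```

```text
[ 0.6198 -0.0908  0.2499] [-1.99719573e-01  1.69021121e-01  1.11185993e+00 -2.07773884e-04
  1.86080286e+00 -1.94345615e+00]
lever 232.0835581875936 77.25059596181262
fork 347.58725097131264 290.6065842721119
screw 341.9804142270688 130.5575722691533
[ 0.5699 -0.0906  0.2505] [-2.16628220e-01  3.28885800e-02  1.25616133e+00  1.91086323e-05
  1.85127893e+00 -1.96061211e+00]
lever 224.36193330757658 151.7046014637541
fork 334.8998074722929 350.5118023091721
screw 329.250824029001 199.78896509199774
2.7083
```

View pics/w1.png

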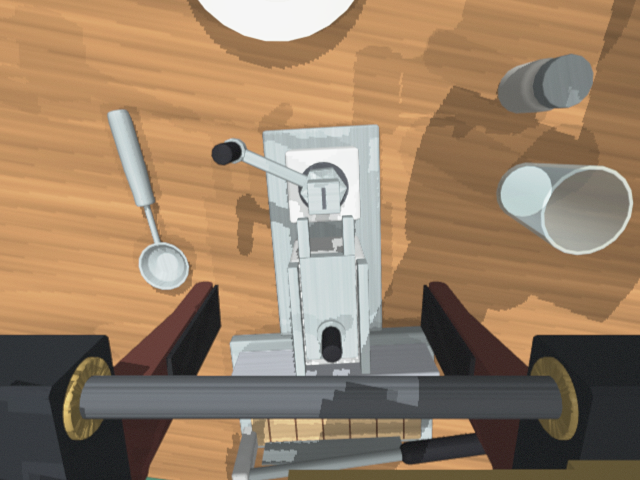

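View pics/w0.png

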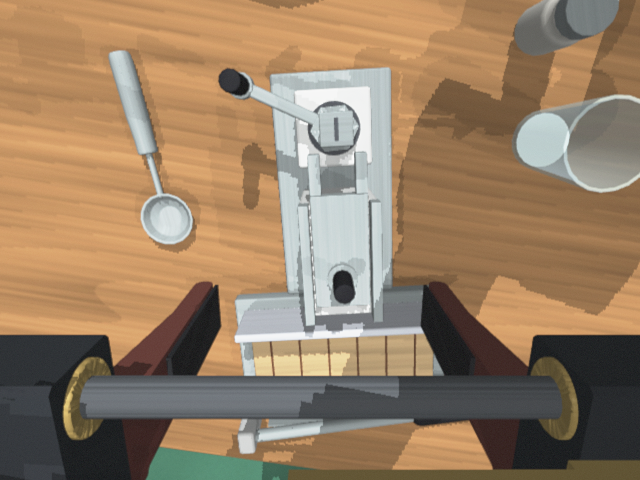

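```bash
cat >> h.py <<'E'
def proj(i,P):
    c=i['view']@np.r_[P,1];K=i['camera_matrix'];return np.array([K[0,0]*c[0]/-c[2]+K[0,2],K[1,1]*-c[1]/-c[2]+K[1,2]]),-c[2]
def topc(i,P,r=.008,th=45,w=26):
    """pixel centre of the top disc of a dark upright knob near P"""
    u,d=proj(i,P);e=proj(i,np.array(P)+[0,0,.01])[0]-u;e/=np.linalg.norm(e)
    b,st=blob(i,*u,w,th);n=np.array([-e[1],e[0]]);rp=i['camera_matrix'][0,0]*r/d
    s=b@e;return e*(np.percentile(s,99.5)+.5-rp)+n*((b@n).min()+(b@n).max())/2,st
E
python3 - <<'E'
from h import *
I=[dict(np.load(f'pics/w{k}.npz')) for k in(0,1)]
S=dict(np.load('pics/scene0.npz'));T=dict(np.load('pics/top0.npz'))
R={}
for n,P in(('lever',(.5265,-.168,.107)),('fork',(.657,-.0645,.131))):
    c=[topc(i,P) for i in I];print(n,c)
    p,e=tri(*[ray(i,*x[0]) for i,x in zip(I,c)]);print(' tri',p.round(4),e.round(4),[onplane(i,*x[0],P[2]).round(4) for i,x in zip(I,c)])
    print(' scene/top',tri(ray(S,*topc(S,P,w=16)[0]),ray(T,*topc(T,P,w=16)[0])))
    R[n]=np.mean([onplane(i,*x[0],P[2]) for i,x in zip(I,c)],0)
p,e=tri(ray(I[0],337,127),ray(I[1],324,197));print('screw',p,e,onplane(I[0],337,127,.106),onplane(I[1],324,197,.106))
q=cv2.resize(np.hstack([I[0]['frame'][60:320,210:400],I[1]['frame'][120:380,200:390]]),None,fx=2,fy=2,interpolation=cv2.INTER_CUBIC)
cv2.imwrite('pics/crop.png',q)
E
```

```text
lever [(array([244.5680974 ,  88.36447208]), array([230,  74,  18,  21, 172], dtype=int32)), (array([237.49295677, 149.35599887]), array([225, 143,  16,  19, 153], dtype=int32))]
 tri [ 0.529  -0.1704  0.0446] 0.0002 [array([ 0.5321, -0.1588,  0.107 ]), array([ 0.5233, -0.159 ,  0.107 ])]
 scene/top (array([ 0.52751478, -0.16951153,  0.10015661]), np.float64(6.25355024404468e-05))
fork [(array([341.33833163, 278.03842358]), array([334, 271,  19,  21, 233], dtype=int32)), (array([330.60663069, 337.98636626]), array([322, 327,  19,  23, 298], dtype=int32))]
 tri [ 0.6507 -0.0694  0.1235] 0.0012 [array([ 0.6479, -0.0709,  0.131 ]), array([ 0.6465, -0.0697,  0.131 ])]
 scene/top (array([ 0.65862024, -0.06563764,  0.12413073]), np.float64(0.0001609110055759905))
screw [ 0.54623043 -0.09213675  0.10826151] 0.00029024602857104703 [ 0.54622936 -0.0918987   0.106     ] [ 0.54661452 -0.09219231  0.106     ]
```

View pics/crop.png

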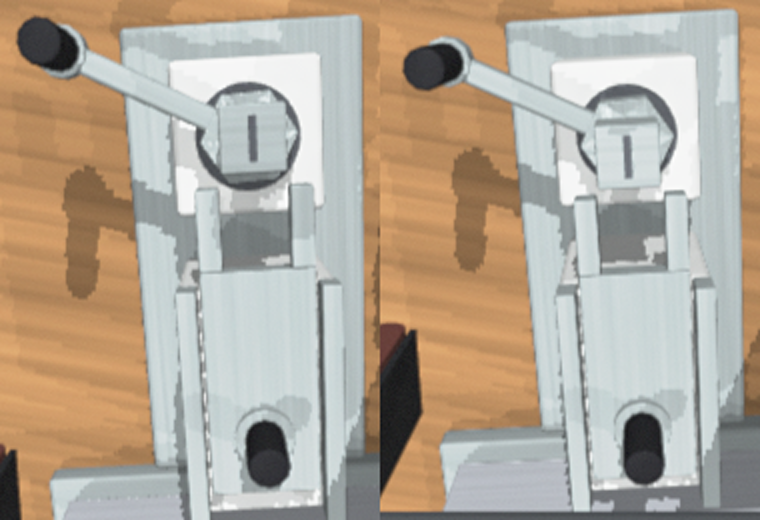

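Run:
```python
from h import *
I=[dict(np.load(f'pics/w{k}.npz')) for k in(0,1)]
for n,a,b,z in(('lever',(230,81),(222,154),.108),('fork',(344.5,293.5),(332,352.5),.132),('screw',(336,129),(324,198.5),.106)):
    p,e=tri(ray(I[0],*a),ray(I[1],*b));print(n,p.round(4),e.round(4),onplane(I[0],*a,z).round(4),onplane(I[1],*b,z).round(4))
for y in(-14,-60,-100,-146):
    print(y,inverse_kinematics((.5,-.1,.1),down(np.radians(y))))
```

```text
lever [ 0.5289 -0.1702  0.1027] 0.0004 [ 0.5292 -0.1689  0.108 ] [ 0.5283 -0.1693  0.108 ]
fork [ 0.6608 -0.0659  0.127 ] 0.0001 [ 0.6588 -0.0666  0.132 ] [ 0.6579 -0.0666  0.132 ]
screw [ 0.5477 -0.0922  0.1062] 0.0003 [ 0.5477 -0.0923  0.106 ] [ 0.5477 -0.092   0.106 ]
-14 [-2.64124556e-01 -1.39175744e-01  1.68844072e+00 -4.44089210e-16
  1.59232767e+00 -1.97784608e-02]
-60 [-2.64124556e-01 -1.39175744e-01  1.68844072e+00 -4.44089210e-16
  1.59232767e+00  7.83072995e-01]
-100 [-2.64124556e-01 -1.39175744e-01  1.68844072e+00 -4.44089210e-16
  1.59232767e+00  1.48120470e+00]
-146 [-2.64124556e-01 -1.39175744e-01  1.68844072e+00 -4.44089210e-16
  1.59232767e+00  2.28405615e+00]
```

Run:
```python
from h import *
sc=np.array([.5477,-.0921]);a=np.radians(13)
for f in('w0','scene0','top0'):
    i=dict(np.load(f'pics/{f}.npz'));D=i['depth'];v,u=np.indices(D.shape);K=i['camera_matrix'];V=i['view']
    c=np.stack([(u-K[0,2])/K[0,0]*D,-(v-K[1,2])/K[1,1]*D,-D],-1)[D>0];w=(c-V[:3,3])@V[:3,:3]
    d=w[:,:2]-sc;x=d@[np.cos(a),np.sin(a)];y=d@[-np.sin(a),np.cos(a)];z=w[:,2]
    for x0 in np.arange(.08,.26,.02):
        m=(x>x0)&(x<x0+.02)&(abs(y)<.11)&(abs(y)>.03)&(z<.17);print(f,round(x0,2),m.sum(),np.percentile(z[m],99.5).round(3) if m.any() else '',end=' | ')
    print()
```

```text
w0 0.08 2640 0.101 | w0 0.1 2571 0.101 | w0 0.12 2454 0.101 | w0 0.14 2340 0.101 | w0 0.16 5510 0.073 | w0 0.18 439 0.073 | w0 0.2 1069 0.027 | w0 0.22 2225 0.027 | w0 0.24 1712 0.027 | 
scene0 0.08 899 0.102 | scene0 0.1 899 0.102 | scene0 0.12 936 0.103 | scene0 0.14 999 0.102 | scene0 0.16 436 0.076 | scene0 0.18 1140 0.075 | scene0 0.2 823 0.029 | scene0 0.22 831 0.03 | scene0 0.24 865 0.03 | 
top0 0.08 669 0.101 | top0 0.1 661 0.1 | top0 0.12 643 0.101 | top0 0.14 611 0.1 | top0 0.16 1337 0.074 | top0 0.18 165 0.073 | top0 0.2 679 0.029 | top0 0.22 655 0.028 | top0 0.24 662 0.029 |
```

```bash
cat >> h.py <<'E'
SC=np.array([.5477,-.0921]);YAW=np.radians(13.)
def sl(x,y,z):
    c,s=np.cos(YAW),np.sin(YAW);return np.r_[SC+[c*x-s*y,s*x+c*y],z]
def F(n=5):
    f=[]
    for _ in range(n): hold(.02);f.append(state()['ft_force'])
    return np.mean(f,0)
E
python3 - <<'E'
from h import *
o=down(YAW+np.pi/2);k=np.array([.6585,-.0665])
move_to(np.r_[k,.19],o);move_l(np.r_[k,.116],.1)
f0=F();close();f1=F();s=state();print('gap',s['finger_gap'],s['finger_force'],f0,f1)
ax=sl(1,0,0)[:2]-SC
p=np.array(s['ee_pos']);x0=(p[:2]-SC)@ax
for d in np.arange(.004,.045,.003):
    move_l(p-np.r_[ax*d,0],.04);f=F(2)-f0;x=(np.array(state()['ee_pos'])[:2]-SC)@ax
    print(round(d,3),'x',round(x,4),'along',round(f[:2]@ax,2))
    if f[:2]@ax>10: break
print(state()['time'],state()['ee_pos'],state()['finger_gap'])
E
```

```text
gap 0.015270085371947135 30.000051856040955 [ 0.03969378 -0.17357622  0.26311662] [ 0.13701799  0.09289824 -0.2358609 ]
0.004 x 0.1098 along 2.27
0.007 x 0.1065 along 1.9
0.01 x 0.1034 along 1.36
0.013 x 0.1004 along 1.38
0.016 x 0.0975 along 1.81
0.019 x 0.0945 along 2.23
0.022 x 0.0915 along 1.5
0.025 x 0.0885 along 1.28
0.028 x 0.0855 along 2.18
0.031 x 0.0832 along 5.54
0.034 x 0.0829 along 17.49
8.5083 [ 0.62850892 -0.07345014  0.1161558 ] 0.015333394146210435
```

Run:
```python
from h import *
gripper_open();p=np.array(state()['ee_pos']);move_l(np.r_[p[:2],.19],.15)
move_to((.5287,-.1691,.22),down(np.radians(256-270)));hold(.3)
i=get_image('wrist');np.savez('pics/w2.npz',**i);cv2.imwrite('pics/w2.png',i['frame'])
print(state()['time'],state()['joint_pos'],state()['ee_pos'])
```

```text
12.3 [-3.70698012e-01 -3.18317709e-02  1.37488450e+00  2.01209409e-05
  1.79858875e+00 -1.26657095e-01] [ 0.52876481 -0.16902817  0.21996747]
```

View pics/w2.png

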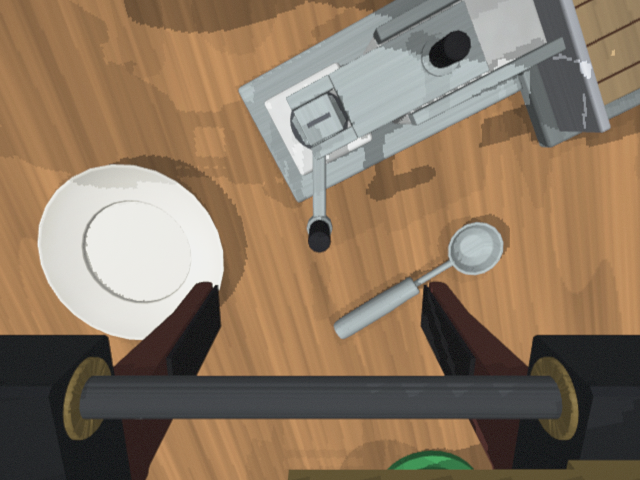

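Run:
```python
from h import *
i=dict(np.load('pics/w2.npz'))
l=onplane(i,319,241,.108);f=onplane(i,457,45,.132);s=onplane(i,319,119,.106);print(l,f,s)
print('fork dist',np.linalg.norm(f[:2]-SC),np.linalg.norm(f-s),np.degrees(np.arctan2(*(f-s)[1::-1])),'lever r',np.linalg.norm(l[:2]-SC),np.linalg.norm(l[:2]-s[:2]))
th=np.radians(256)
for d in range(0,150,20):
    t=th-np.radians(d);print(d,inverse_kinematics(np.r_[SC+.08*np.array([np.cos(t),np.sin(t)]),.082],down(t-1.5*np.pi)))
```

```text
[ 0.52888213 -0.1690558   0.108     ] [ 0.62990006 -0.07344927  0.132     ] [ 0.54809619 -0.09224304  0.106     ]
fork dist 0.0842893835701374 0.08786967365913807 12.938717507976234 lever r 0.07922314963381032 0.07917941609748835
0 [-3.72129960e-01 -7.68788486e-03  1.59560086e+00 -4.44089210e-16
  1.55367967e+00 -1.27783865e-01]
20 [-3.69662407e-01 -8.26816705e-02  1.66832871e+00 -4.44089210e-16
  1.55594562e+00  2.23749539e-01]
40 [-3.48157013e-01 -1.51103629e-01  1.73141633e+00 -4.44089210e-16
  1.56127995e+00  5.94320783e-01]
60 [-3.08113664e-01 -2.02434860e-01  1.77671924e+00 -4.44089210e-16
  1.56730827e+00  9.83429982e-01]
80 [-2.54362395e-01 -2.27098062e-01  1.79787483e+00 -4.44089210e-16
  1.57081589e+00  1.38624710e+00]
100 [-1.95979741e-01 -2.19880864e-01  1.79172487e+00 -4.44089210e-16
  1.56974865e+00  1.79369561e+00]
120 [-1.43614426e-01 -1.82352837e-01  1.75920107e+00 -4.44089210e-16
  1.56474442e+00  2.19512677e+00]
140 [-1.05699171e-01 -1.22097756e-01  1.70505065e+00 -4.44089210e-16
  1.55863976e+00  2.58210788e+00]
```

```bash
cat > turn.py <<'E'
from h import *
def turn(t,r,f0,target,tmin,z):
    n=0;step=2.;fr=0;log=[]
    while t>tmin:
        t-=np.radians(step);u=np.array([np.cos(t),np.sin(t)]);g=np.array([u[1],-u[0]])
        move_l(np.r_[SC+r*u,z],.025,down(t-1.5*np.pi))
        f=F(2)-f0;dr=-f[:2]@g;rad=f[:2]@u;n+=1
        if n%6==0 or step<2: print(round(np.degrees(t),1),'drag',round(dr,2),'rad',round(rad,2),'fz',round(f[2],2),'r',round(r,4))
        if abs(rad)>2: r+=np.clip(rad,-4,4)*1e-4
        if abs(rad)>15 or abs(f[2])>15 or dr>8: print('abort',f);break
        if dr>target: print('target',dr);break
        step=.5 if dr>3.3 else 2.
    return t,r
E
python3 - <<'E'
from turn import *
th=np.arctan2(-.1691+.0921,.5288-.5477);th=th%(2*np.pi)
u=np.array([np.cos(th),np.sin(th)]);k=SC+.0795*u;z=.083
move_l(np.r_[k,z],.1,down(th-1.5*np.pi));f0=F();close();hold(.2);f1=F();s=state()
p=np.array(s['ee_pos']);d=p[:2]-SC;print('gap',s['finger_gap'],f0,f1,np.linalg.norm(d),np.degrees(np.arctan2(d[1],d[0])))
t,r=turn(th,.0795,f0,5.6,th-2.35,z)
hold(.3);f=F()-f0;print(f,np.degrees(t),r,state()['time'],state()['finger_gap'])
np.savez('t.npz',t=t,r=r,f0=f0)
E
```

```text
gap 0.015153258477180794 [ 0.01711195 -0.15349223 -0.22007217] [-0.80766031  0.16176497  0.24873079] 0.07949708138617405 -103.84642056530424
244.2 drag 1.72 rad 1.64 fz -0.41 r 0.0795
232.2 drag 1.35 rad 0.86 fz 0.86 r 0.0798
220.2 drag 1.56 rad 2.64 fz 0.37 r 0.0798
208.2 drag 1.29 rad -0.74 fz 0.31 r 0.0801
196.2 drag 1.17 rad -0.46 fz 0.29 r 0.0801
184.2 drag 1.25 rad -1.15 fz -0.05 r 0.0801
172.2 drag 1.36 rad 0.5 fz -0.56 r 0.0799
165.7 drag 4.22 rad 0.89 fz 0.12 r 0.0799
165.2 drag 4.81 rad 0.61 fz 1.02 r 0.0799
164.7 drag 3.78 rad 1.4 fz 1.35 r 0.0799
164.2 drag 4.54 rad 1.49 fz 1.21 r 0.0799
163.7 drag 5.33 rad 0.6 fz 1.23 r 0.0799
163.2 drag 5.89 rad 1.59 fz 1.75 r 0.0799
target 5.891379751148779
[-2.87735138 -5.52495811  1.79683053] 163.20913310263933 0.07987260682146091 30.5 0.015472008920382228
```

Run:
```python
from h import *
gripper_open();p=np.array(state()['ee_pos']);move_l(np.r_[p[:2],.23],.12);hold(.2)
i=get_image('wrist');cv2.imwrite('pics/w3.png',i['frame']);np.savez('pics/w3.npz',**i);print(state()['time'],state()['ft_force'])
```

```text
33.3083 [-0.67710183  0.12052608 -0.15288339]
```

View pics/w3.png

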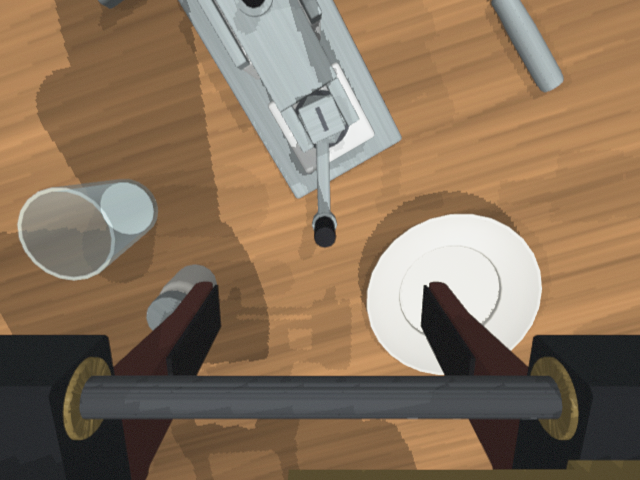

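The picture shows the lever knob at (325,233), still where it was left. The fork is on the screw's head at (322,115), and the glass, plate and shaker have not moved.

Run:
```python
from h import *
i=dict(np.load('pics/w3.npz'));l=onplane(i,325,236,.108)[:2]-SC;print(np.hypot(*l),np.degrees(np.arctan2(l[1],l[0])))
print(job_done())
```

```text
0.07866873283558835 165.31725695749378
the job is handed in; nothing more can be done
None
```

I handed the job in at about 33 s: the fork is home on the screw's head, and the jam nut is tightened to about 6 N at the knob and stayed tight when released. The glass, spoon, plate and salt shaker were not touched; the screw's angle was not measured, but its head looked unturned in the last picture.

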